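# Lay the screw-cap bottle on the roller mixer

### The arm

A 6-joint arm with a two-finger parallel gripper is mounted at the origin on a cart in front of the work surface, level with it; the furniture and walls round the work are solid. World frame = base frame: x ahead of the robot, y to its left, z up, the work surface at z = 0. Lengths are in m, angles in rad, forces in N, time in s.
With the tool pointing down it reaches from about 0.375 to 0.9 m from the base axis. Payload 3.1 kg.
Tool frame: the origin (TCP) lies between the finger pads; the fingertips stand 19 mm ahead of it and the grasp point (between the pads) is the TCP; z points along the fingers, y is the direction in which the jaws open and shut (so a half turn about z gives the same grasp; the last joint's range is limited). The gripper opens to 85 mm and grips with 20 to 120 N. Pads are 22 mm wide; open, the fingers measure 114 mm over their backs; the gripper's body (76 mm by 85 mm) begins 54 mm behind the grasp point. The pads swing forward as they close: fully open they stand 13 mm farther back than shut.
Start: joints at [1.077, 0.527, 1.433, -0, 1.181, -0.178], TCP at [0.193, 0.594, 0.25] pointing down, gripper open.
Joint ranges: [-3.08, 3.08], [-0.75, 2.2], [0.22, 2.44], [-1.43, 4.57], [0, 2.65], [-2.85, 2.85]. Speed limits (rad/s): [2.79, 2.79, 3.14, 3.14, 3.14, 3.14].

### API

Orientations are given as a unit quaternion [x, y, z, w].
In Python, from station import manip, optics, job gives the robot as it stands.
- The arm moves only by the shell command python3 -m inch 'ROWS' [OPENING] [FORCE]. ROWS is JSON, one flat list of numbers, 4 for each row, row after row: the shift along the world's x, y, z in cm, then the turn about the world's z in rad. A call has 1 to 20 rows; each row shifts and turns the commanded pose from where the row before left it; what a row does not reach is not made up. A row lasts 1/8 s, in which the tool goes at most 62.5 mm and 10.7 degrees, less where a joint would pass 70% of its speed; a pose out of reach is approached as far as the arm can. A call with a gripper value outside its range is refused whole. OPENING is the opening in per cent of the stroke, from 0 (shut) to 100 (fully open), set as the call begins (- or left out, the last holds). The fingers move at their own pace and stop on an object; FORCE is the grip in N (left out, the last holds). Time passes only in rows, so rows that do not move let the fingers close. It gives the time, the measured TCP pose, the force and the opening at its end, in the units of the state.
- manip.sense(): the state, without advancing time (a new reading comes with each control period).
- optics.snapshot(name): name is "scene" or "top"; returns (picture, depth): 420x560x3 uint8, red, green, blue; 420x560 float32, m along the optical axis (not along the pixel's ray), 0 where there is no reading.
- optics.camera_model(name): a dict with "mtx" (3x3 intrinsics, pixels), "dist_coeffs" ([k1, k2, p1, p2, k3] as OpenCV has them; the pictures are not rectified), "camera_from_world" (4x4, takes a point from world to camera coordinates). Camera axes: x right, y up, looking along -z (the intrinsics and any distortion apply to the point x, -y, -z); pixel columns grow to the right and rows downward; lengths in m; the calibration is good to about 2 mm. A picture is of the moment at which its call begins. camera_model takes no time and is no camera call.
- job.sign_off(): hands the job in, once; it reports no verdict.
The state is a dict: "t": time; "q": joint angles; "qd": joint speeds; "tau": joint torques, N m; "tcp_pos": TCP position; "tool_rot": TCP orientation; "force": force on the tool from outside, world axes, zero at the start; "ft_torque": the same for the moment, N m; "finger_gap": opening from 0.0 (shut) to 1.0 (fully open).
Only numpy, scipy, OpenCV 4.12 (cv2) and the standard library are available. Lean on these libraries where they do the work, as an engineer would, in place of code of your own. Each camera call takes 0.05 s, during which the arm holds its last target.

### The job

Take the upright screw-cap reagent bottle and lay it on its side in the hollow between the two rollers of the roller mixer, lengthwise, with its base towards the mixer's drive housing, its cap towards the open end and the whole of its body resting on the rollers; then let go. Keep hold of it until it rests on the rollers on its side, do not drop it or let it topple onto them, and leave the flask, the dropper bottle and the beaker standing where they are.

Things in the scene. Friction and masses are not known exactly. Their poses are not given: they have to be found in the camera images.
- bottle: The bottle to lay down: clear glass reagent bottle with a screw cap, 146 tall, about 0.2 kg (varies by a fifth), closed. Round body 64 in diameter from the base up to the shoulder at 100 above the base; neck and cap 34 in diameter from 100 to 146 above the base. Starts upright on the worktop. Origin: centre of the base; its z axis runs from base to cap.
- bottle_cap (a point): Point on the bottle's axis in the cap, 130 above the base (16 below the top); a good place to grip, 34 wide. Held here firmly (30 N or more), the bottle keeps its angle in the hand; it can be gripped with the hand leaning 45 degrees to one side and laid down with it leaning 45 degrees to the other.
- roller_mixer: White bench roller mixer, fixed, switched off. A drive housing (70 long, 112 wide, 100 high, knob and switch on top up to 108) and, from its inner face, two parallel black rubber rollers, 28 in diameter, 140 long, 50 apart between centres, centres 50 above the worktop; they do not turn. Origin: on the worktop below the middle of that face. x: along the rollers to the open end; y: across; z: up.
- roller_end (a point): Midway between the rollers' far ends, at the mixer's open end: 140 along x from the housing face, 50 above the worktop. Beyond it only a low bracket, 10 thick, 50 high. The 64 mm bottle lying between the rollers has its axis 89 above the worktop, over the middle between them; with its base 20 to 40 from the housing its whole body (100 long) is on the rollers and the cap stands out past their ends, free on both sides and below.
- flask: Bystander: small conical flask, 78 wide, 131 tall; origin at the centre of its base. Leave it alone.
- dropper: Bystander: small dropper bottle with black rubber teat, 37 wide, 102 tall; origin at the centre of its base. Leave it alone.
- beaker: Bystander: small beaker, 80 wide, 92 tall; origin at the centre of its base. Leave it alone.
Not all that is in view belongs to the job. What is shaped like the bottle but green or orange is not meant.

How it is judged:
On the way:
1. the bottle, still held in the fingers, is lowered onto the rollers on its side (within 35 degrees of lying along them) (contact force between bottle and roller_mixer above 0.2 N and contact force between the fingers and bottle above 0.5 N and angle between the z axis of bottle and the x axis of roller_mixer, either way round below 0.61 rad), for 0.1 s.
At the end, for the whole second after the job is handed in: The bottle lies at rest between the rollers: its axis along them within 10 degrees, cap towards the open end, centre of its base 0 to 55 mm from the housing face, within 12 mm of the middle between the rollers and 77 to 101 mm above the worktop (x of bottle in the frame of roller_mixer between -0.005 and 0.055 m and y of bottle in the frame of roller_mixer between -0.012 and 0.012 m and z of bottle in the frame of roller_mixer between 0.077 and 0.101 m and x of bottle_cap in the frame of roller_mixer above 0.11 m and angle between the z axis of bottle and the x axis of roller_mixer, either way round below 0.17 rad and linear speed of bottle below 0.02 m/s and angular speed of bottle below 0.3 rad/s); the robot touches nothing.
It fails at once if the flask is moved more than 30 mm or tipped (distance of flask from where it was at the start of the episode above 0.03 m or angle between flask's own z axis and vertical above 0.5 rad).
It fails at once if the dropper is moved more than 30 mm or tipped (distance of dropper from where it was at the start of the episode above 0.03 m or angle between dropper's own z axis and vertical above 0.5 rad).
It fails at once if the beaker is moved more than 30 mm or tipped (distance of beaker from where it was at the start of the episode above 0.03 m or angle between beaker's own z axis and vertical above 0.5 rad).
It also fails if it takes over 48 s, if anything falls off the work surface, if the arm or the gripper's body presses on something with over 40 N, if the wrist force passes 120 N, or if a joint passes its speed limit or range.

## Working session

There is one attempt and no reset: what is moved stays moved. The work goes in short steps, Python scripts to look and compute and a shell command to move; the robot and the scene stay as the last step left them, time stands still between calls to the robot, and variables do not carry over. Pictures are saved under pics/ and viewed, and the job is handed in when it is done.

```bash
ls; mkdir -p pics; python3 - <<'E'
from station import manip, optics, job
import cv2,json
s=manip.sense();print({k:s[k] for k in('t','q','tcp_pos','tool_rot','force','finger_gap')})
import numpy as np
for n in('scene','top'):
    p,d=optics.snapshot(n);cv2.imwrite(f'pics/{n}0.png',p[:,:,::-1]);np.save(f'{n}0.npy',d)
    c=optics.camera_model(n);print(n,np.round(c['mtx'],1).tolist(),c['dist_coeffs'],np.round(c['camera_from_world'],3).tolist(),(d>0).mean())
E
```

```text
pics
{'t': 0.0, 'q': array([ 1.07750284e+00,  5.28474393e-01,  1.43388570e+00, -1.10688651e-05,
        1.18140410e+00, -1.78501195e-01]), 'tcp_pos': array([0.19316558, 0.59369753, 0.2493338 ]), 'tool_rot': array([ 1.56744903e-01,  9.87638525e-01, -1.02677420e-03, -3.53054347e-04]), 'force': array([-0.34414476,  0.4730307 , -0.44961401]), 'finger_gap': 1.0037621184359917}
scene [[519.7, 0.0, 277.3], [0.0, 519.7, 218.6], [0.0, 0.0, 1.0]] [0.01575626 0.         0.         0.         0.        ] [[0.835, -0.551, -0.023, -0.428], [0.329, 0.465, 0.822, -0.225], [-0.442, -0.694, 0.569, -1.106], [0.0, 0.0, 0.0, 1.0]] 0.9959311224489796
top [[416.3, 0.0, 278.1], [0.0, 416.3, 205.1], [0.0, 0.0, 1.0]] [0.03830544 0.         0.         0.         0.        ] [[0.018, -1.0, -0.005, -0.032], [0.984, 0.017, 0.175, -0.511], [-0.175, -0.008, 0.985, -1.085], [0.0, 0.0, 0.0, 1.0]] 0.9959013605442177
```

View pics/scene0.png

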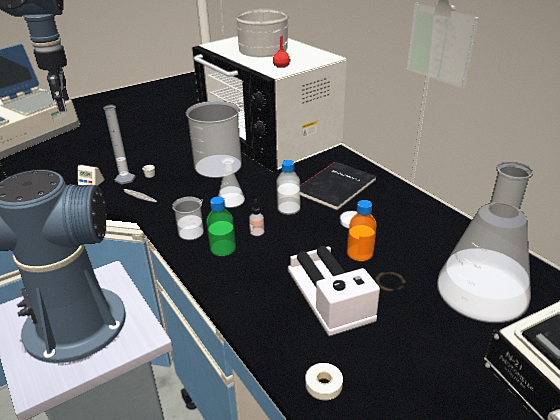

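View pics/top0.png

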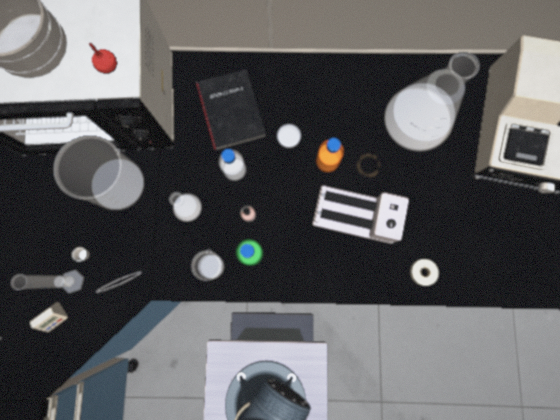

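```bash
cat > h.py <<'E'
import numpy as np,cv2
from station import manip,optics,job
def cam(n):
    c=optics.camera_model(n);return np.array(c['mtx'],float),np.array(c['dist_coeffs'],float),np.array(c['camera_from_world'],float)
def ray(n,px):
    K,D,T=cam(n);u=cv2.undistortPoints(np.array(px,float).reshape(-1,1,2),K,D).reshape(-1,2)
    R=T[:3,:3];o=-R.T@T[:3,3];d=np.c_[u[:,0],-u[:,1],-np.ones(len(u))]@R
    return o,d/np.linalg.norm(d,axis=1)[:,None]
def plane(n,px,z):
    o,d=ray(n,px);return o+d*((z-o[2])/d[:,2])[:,None]
def tri(p1,p2,n1='scene',n2='top'):
    o1,d1=ray(n1,[p1]);o2,d2=ray(n2,[p2]);A=np.c_[d1[0],-d2[0]];t=np.linalg.lstsq(A,o2-o1,rcond=None)[0]
    a=o1+d1[0]*t[0];b=o2+d2[0]*t[1];return (a+b)/2,np.linalg.norm(a-b)
def depthpt(n,px,d):
    K,D,T=cam(n);u=cv2.undistortPoints(np.array(px,float).reshape(-1,1,2),K,D).reshape(-1,2)
    dd=np.array([d[int(round(p[1])),int(round(p[0]))] for p in px])
    P=np.c_[u[:,0],-u[:,1],-np.ones(len(u))]*dd[:,None];return (P-T[:3,3])@T[:3,:3]
def proj(n,P):
    K,D,T=cam(n);c=np.atleast_2d(P)@T[:3,:3].T+T[:3,3];c=c*[1,-1,-1]
    return cv2.projectPoints(c,np.zeros(3),np.zeros(3),K,D)[0].reshape(-1,2)
def blobs(img,lo,hi,amin=20):
    m=cv2.inRange(cv2.cvtColor(img,cv2.COLOR_RGB2HSV),lo,hi)
    n,l,s,c=cv2.connectedComponentsWithStats(m)
    return [(s[i].tolist(),c[i].round(1).tolist()) for i in range(1,n) if s[i][4]>=amin]
E
python3 - <<'E'
from h import *
I={n:cv2.imread(f'pics/{n}0.png')[:,:,::-1].copy() for n in('scene','top')}
for n in I:
    print(n,'blue',[b for b in blobs(I[n],(100,150,90),(125,255,255)) if 100<b[1][0]<400 and b[1][1]<300])
    k=dict(scene=(270,120,400,350),top=(160,120,430,290))[n]
    c=I[n][k[1]:k[3],k[0]:k[2]][:,:,::-1]
    f=min(800//c.shape[1],600//c.shape[0]);print(n,f,k)
    cv2.imwrite(f'pics/{n}_crop0.png',cv2.resize(c,None,fx=f,fy=f,interpolation=cv2.INTER_CUBIC))
E
```

```text
scene blue [([282, 160, 12, 13, 138], [287.3, 165.9]), ([210, 196, 15, 16, 184], [217.1, 203.5]), ([357, 200, 15, 15, 200], [364.0, 207.0])]
scene 2 (270, 120, 400, 350)
top blue [([328, 137, 13, 14, 136], [333.5, 143.5]), ([221, 148, 13, 14, 137], [227.5, 154.6]), ([241, 245, 13, 12, 132], [246.8, 250.4])]
top 2 (160, 120, 430, 290)
```

View pics/scene_crop0.png

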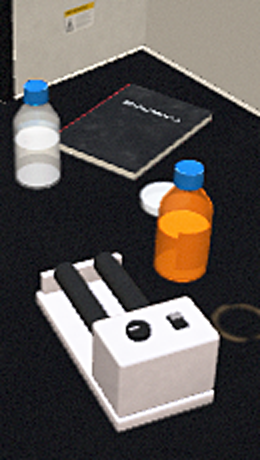

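View pics/top_crop0.png

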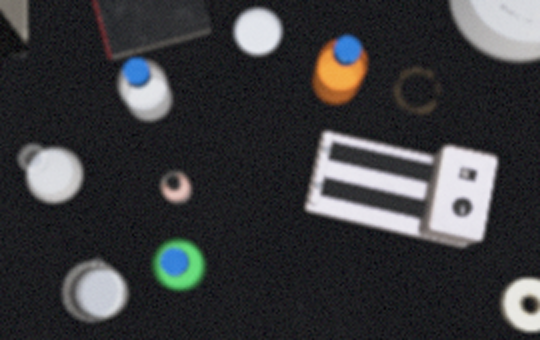

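```bash
python3 - <<'E'
from h import *
np.set_printoptions(precision=4,suppress=True)
print('cap',tri((287.3,165.9),(227.5,154.6)))
print('green/orange',tri((217.1,203.5),(246.8,250.4)),tri((364,207),(333.5,143.5)))
d={n:np.load(n+'0.npy') for n in('scene','top')}
u,v=np.meshgrid(np.arange(560),np.arange(420));px=np.c_[u.ravel(),v.ravel()]
for n in('top','scene'):
    P=depthpt(n,px,d[n]).reshape(420,560,3)
    if n=='top': m=(u>300)&(u<425)&(v>175)&(v<260); mb=(u>205)&(u<255)&(v>140)&(v<190)
    else: m=(u>280)&(u<385)&(v>235)&(v<335); mb=(u>265)&(u<310)&(v>150)&(v<220)
    Q=P[m];h=Q[(Q[:,2]>.09)&(Q[:,2]<.104)]
    r=cv2.minAreaRect((h[:,:2]*1000).astype(np.float32));print(n,'housing',len(h),np.median(h[:,2]),r,cv2.boxPoints(r))
    g=Q[(Q[:,2]>.054)&(Q[:,2]<.08)];r=cv2.minAreaRect((g[:,:2]*1000).astype(np.float32));print('rollers',len(g),np.percentile(g[:,2],90),r,cv2.boxPoints(r))
    b=P[mb]
    for lo,hi in((.12,.16),(.02,.1)):
        q=b[(b[:,2]>lo)&(b[:,2]<hi)];print('bottle',lo,len(q),q.min(0) if len(q) else 0,q.max(0) if len(q) else 0,q.mean(0) if len(q) else 0)
    for nm,c in dict(flask=(186,207),dropper=(248,213),beaker=(208,265)).items():
        if n=='top':
            q=P[c[1]-20:c[1]+20,c[0]-20:c[0]+20].reshape(-1,3);q=q[q[:,2]>.02];print(nm,len(q),q.min(0),q.max(0))
E
```

```text
cap (array([0.6222, 0.1082, 0.1339]), np.float64(0.0038857426873463745))
green/orange (array([0.3804, 0.0508, 0.1362]), np.float64(0.001830319173386921)) (array([ 0.6546, -0.1612,  0.1363]), np.float64(0.005415657552184831))
top housing 1034 0.10015620698054795 ((477.8355712890625, -313.4625244140625), (70.51576232910156, 111.7061538696289), 77.78126525878906) [[ 415.7856 -336.1007]
 [ 524.9612 -359.7427]
 [ 539.8855 -290.8243]
 [ 430.7099 -267.1824]]
rollers 1137 0.06668487854525139 ((490.8478088378906, -237.8258514404297), (210.82313537597656, 105.1214828491211), 77.7398681640625) [[ 417.1016 -329.6721]
 [ 519.8256 -351.9947]
 [ 564.594  -145.9796]
 [ 461.87   -123.657 ]]
bottle 0.12 164 [0.5998 0.0871 0.1203] [0.6327 0.1197 0.1506] [0.6152 0.1029 0.144 ]
bottle 0.02 248 [0.5861 0.071  0.0202] [0.6929 0.137  0.0999] [0.6011 0.094  0.0709]
flask 579 [ 0.3134 -0.0327  0.02  ] [0.5398 0.266  1.1574]
dropper 171 [ 0.3134 -0.0327  0.0238] [0.5071 0.0763 1.1574]
beaker 734 [ 0.3083 -0.0327  0.0207] [0.3861 0.1946 1.1574]
scene housing 1317 0.10050332423312915 ((477.2054748535156, -314.5715026855469), (72.9242935180664, 113.36949157714844), 77.67489624023438) [[ 414.044  -338.0934]
 [ 524.8006 -362.2931]
 [ 540.3669 -291.0496]
 [ 429.6104 -266.8499]]
rollers 1487 0.07424566869613838 ((542.8287963867188, -251.4222412109375), (242.8738250732422, 199.722900390625), 70.77437591552734) [[ 408.5489 -333.2032]
 [ 597.1331 -398.9698]
 [ 677.1088 -169.6412]
 [ 488.5245 -103.8747]]
bottle 0.12 156 [0.601  0.0845 0.1201] [0.6346 0.1193 0.1506] [0.6144 0.0981 0.1392]
bottle 0.02 1169 [0.5858 0.0681 0.0201] [0.8278 0.3126 0.1   ] [0.6629 0.1791 0.0557]
```

```bash
python3 - <<'E'
from h import *
np.set_printoptions(precision=4,suppress=True)
# cap top ellipse (bright disc) and limits
print('top@.14',plane('top',[(227.5,154.6)],.138),'scene@.135',plane('scene',[(287.3,165.9)],.135))
# neck circle fit from depth of cap top
for n,b in(('top',(205,140,255,190)),('scene',(265,150,310,220))):
    d=np.load(n+'0.npy');u,v=np.meshgrid(np.arange(b[0],b[2]),np.arange(b[1],b[3]));P=depthpt(n,np.c_[u.ravel(),v.ravel()],d)
    q=P[(P[:,2]>.142)&(P[:,2]<.15)];print(n,len(q),cv2.minEnclosingCircle((q[:,:2]*1000).astype(np.float32)),np.median(q[:,2]))
    for lo,hi in((.03,.09),(.09,.105)):
      q=P[(P[:,2]>lo)&(P[:,2]<hi)&(P[:,0]<.66)&(P[:,1]<.15)];print(lo,cv2.minEnclosingCircle((q[:,:2]*1000).astype(np.float32)))
d=np.load('top0.npy')
for nm,c,r in(('flask',(180,205),24),('drop',(248,213),11),('beak',(208,265),19)):
    u,v=np.meshgrid(np.arange(c[0]-r,c[0]+r),np.arange(c[1]-r,c[1]+r));P=depthpt('top',np.c_[u.ravel(),v.ravel()],d);q=P[(P[:,2]>.01)&(P[:,2]<.16)];print(nm,cv2.minEnclosingCircle((q[:,:2]*1000).astype(np.float32)),q[:,2].max())
E
```

```text
top@.14 [[0.6228 0.1068 0.138 ]] scene@.135 [[0.619  0.1069 0.135 ]]
top 128 ((617.69091796875, 103.66314697265625), 16.534242630004883) 0.1462796083432184
0.03 ((617.6954956054688, 102.4409408569336), 31.955570220947266)
0.09 ((617.9197998046875, 103.37257385253906), 31.91213035583496)
scene 74 ((617.9091796875, 102.03531646728516), 18.300559997558594) 0.146659192267528
0.03 ((616.589111328125, 99.25704193115234), 32.1413459777832)
0.09 ((616.8234252929688, 100.95121002197266), 30.59703826904297)
flask ((507.2980651855469, 233.27996826171875), 37.867820739746094) 0.13636518116582844
drop ((488.4871520996094, 58.9505500793457), 18.724218368530273) 0.10594251729513704
beak ((347.1968688964844, 157.4068603515625), 39.13218307495117) 0.09560874014585895
```

```bash
python3 - <<'E'
from h import *
np.set_printoptions(precision=4,suppress=True)
for n,b in(('top',(205,140,255,190)),('scene',(265,150,310,220))):
    d=np.load(n+'0.npy');I=cv2.imread(f'pics/{n}0.png')[:,:,::-1]
    u,v=np.meshgrid(np.arange(b[0],b[2]),np.arange(b[1],b[3]));px=np.c_[u.ravel(),v.ravel()];P=depthpt(n,px,d)
    m=(P[:,2]>.1275)&(P[:,2]<.16);print(n,'depth cap px mean',px[m].mean(0),px[m].min(0),px[m].max(0))
    h=cv2.cvtColor(I.copy(),cv2.COLOR_RGB2HSV);mm=cv2.inRange(h,(100,150,90),(125,255,255))[v.ravel(),u.ravel()]>0
    print('blue',px[mm].mean(0),px[mm].min(0),px[mm].max(0),'xyz by depth',P[mm].mean(0),np.median(P[mm],0))
    for x,y in((.6175,.1025),(.622,.1075)): print(x,y,proj(n,[[x,y,.146],[x,y,.128],[x,y,0]]).tolist())
E
```

```text
top depth cap px mean [228.5813 156.6312] [222 150] [235 164]
blue [227.5401 154.5985] [221 148] [233 161] xyz by depth [0.6273 0.1088 0.1242] [0.6205 0.1068 0.146 ]
0.6175 0.1025 [[228.74094376083207, 155.70897250557965], [229.60005738096243, 157.76222280049782], [234.9691711040258, 170.5975794056052]]
0.622 0.1075 [[226.82527097727416, 153.95376000203152], [227.7157898569366, 156.03491027289067], [233.28147816517935, 169.04546104362495]]
scene depth cap px mean [287.7464 165.5652] [282 160] [294 172]
blue [287.3478 165.9493] [282 160] [293 172] xyz by depth [0.6135 0.0985 0.1404] [0.6134 0.096  0.1424]
0.6175 0.1025 [[287.7091799622842, 163.039720898278], [287.7886710782955, 169.03870210433035], [288.3225933364977, 209.24094468952677]]
0.622 0.1075 [[288.04752958351645, 161.81842689487866], [288.12417900448315, 167.80292514678544], [288.63919986889226, 207.91686931686715]]
```

```bash
python3 - <<'E'
from h import *
np.set_printoptions(precision=1,suppress=True)
# rollers: dark strips within white mixer, top view; housing white top face
for n,b,f in(('top',(305,180,415,250),7),('scene',(280,235,390,335),6)):
    I=cv2.imread(f'pics/{n}0.png');c=I[b[1]:b[3],b[0]:b[2]]
    o=cv2.resize(c,None,fx=f,fy=f,interpolation=cv2.INTER_NEAREST)
    M=np.array([[.4853,-.2790]]);ex=np.array([.212,.977]);ey=np.array([-.977,.212])
    pts=[np.r_[(M[0]+x*ex+y*ey),z] for x,y,z in((0,-.056,.1),(0,.056,.1),(-.07,.056,.1),(-.07,-.056,.1),(.14,.025,.064),(.14,-.025,.064),(0,.025,.064),(0,-.025,.064))]
    q=proj(n,pts)
    for p in q: cv2.circle(o,tuple(int(round((a-e+.5)*f)) for a,e in zip(p,b)),4,(0,0,255),-1)
    cv2.imwrite(f'pics/{n}_mix.png',o)
E
```

```text
(no output)
```

View pics/top_mix.png

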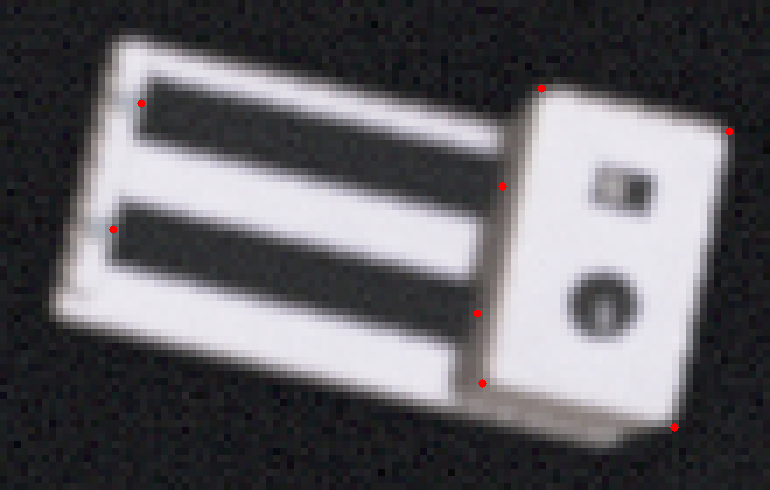

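View pics/scene_mix.png

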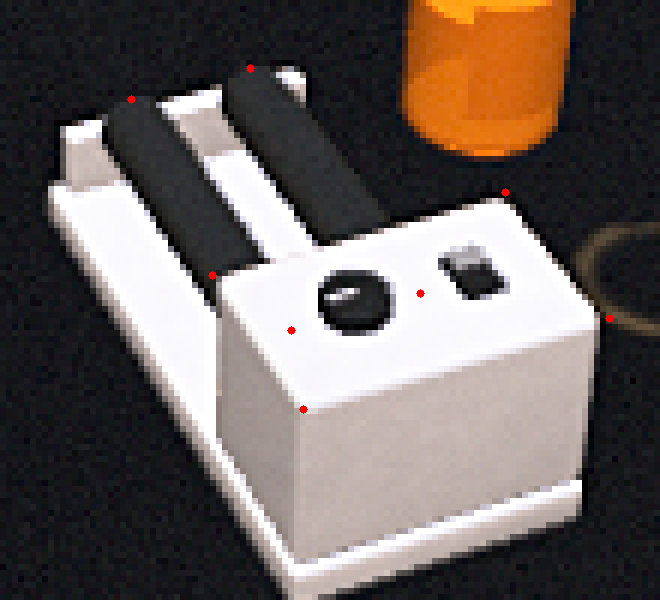

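Candidates: the clear bottle with a blue cap (scene 288,188; top 232,163), green (scene 221,228; top 249,252) and orange (scene 362,232; top 330,155). The description calls for clear, and the crop confirms a clear bottle at (288,188). The mixer's housing is at top (391,217), and its rollers' open end points left in the picture (+y) at top (318,205).

```bash
python3 -m inch '[0,0,2.5,0, 0,0,2.5,0, 2.66,-3.06,0,-0.092, 2.66,-3.06,0,-0.092, 2.66,-3.06,0,-0.092, 2.66,-3.06,0,-0.092, 2.66,-3.06,0,-0.092, 2.66,-3.06,0,-0.092, 2.66,-3.06,0,-0.092, 2.66,-3.06,0,-0.092, 2.66,-3.06,0,-0.092, 2.66,-3.06,0,-0.092, 2.66,-3.06,0,-0.092, 2.66,-3.06,0,-0.092, 2.66,-3.06,0,-0.092, 2.66,-3.06,0,-0.092, 2.66,-3.06,0,-0.092, 2.66,-3.06,0,-0.092]' 100 25
python3 - <<'E'
from h import *
for n in('scene','top'):
    p,d=optics.snapshot(n);cv2.imwrite(f'pics/{n}1.png',p[:,:,::-1]);np.save(n+'1.npy',d)
print(manip.sense())
E
```

```text
t: 2.35
tcp_pos: [0.6195, 0.1036, 0.2997]
tool_rot: [0.78, 0.626, -0.0, -0.0]
force: [0.0, 0.1, -0.0]
finger_gap: 1.001
{'t': 2.45, 'q': array([-0.01523833,  0.48521789,  1.36321695, -0.00150832,  1.29177714,
        0.20614924]), 'qd': array([ 0.04731896, -0.02451037,  0.05696413,  0.04351776,  0.02750301,
       -0.02058549]), 'tau': array([ -0.64793402, -43.32968473, -19.62005138,  -0.13894677,
        -0.0662892 ,   0.09694168]), 'tcp_pos': array([0.62166747, 0.10113627, 0.29953987]), 'tool_rot': array([7.80761809e-01, 6.24827973e-01, 7.09017733e-05, 9.98682989e-04]), 'force': array([ 0.41109995,  0.11059262, -0.36910247]), 'ft_torque': array([ 0.0008263 , -0.00444741, -0.00668079]), 'finger_gap': 0.9953284970861965}
```

View pics/scene1.png

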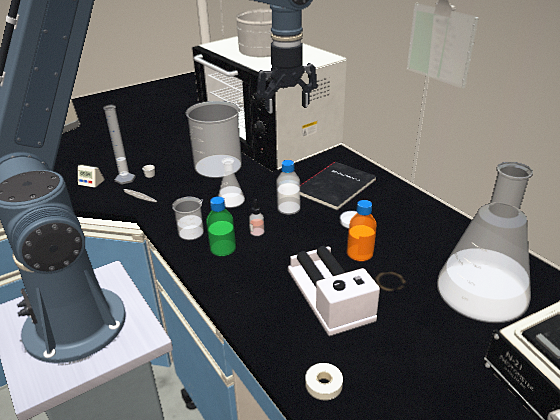

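The gripper is over the clear bottle, with jaws at scene (288,90) and the cap at (287,166). Lowering around the cap.

```bash
python3 -m inch '[0,0,-3.5,0, 0,0,-4,0, 0,0,-4,0, 0,0,-3,0, 0,0,0,0, 0,0,0,0]' 100 25
python3 - <<'E'
from h import *
print(manip.sense()['tcp_pos'],manip.sense()['force'])
p,d=optics.snapshot('scene');c=p[110:230,230:350,::-1];cv2.imwrite('pics/s2.png',cv2.resize(c,None,fx=4,fy=4))
E
```

```text
t: 3.2
tcp_pos: [0.6196, 0.1051, 0.1563]
tool_rot: [0.779, 0.627, 0.001, 0.0]
force: [-0.4, -0.5, 0.3]
finger_gap: 0.997
[0.61959248 0.10506197 0.15630632] [-0.44613446 -0.46986445  0.26574267]
```

View pics/s2.png

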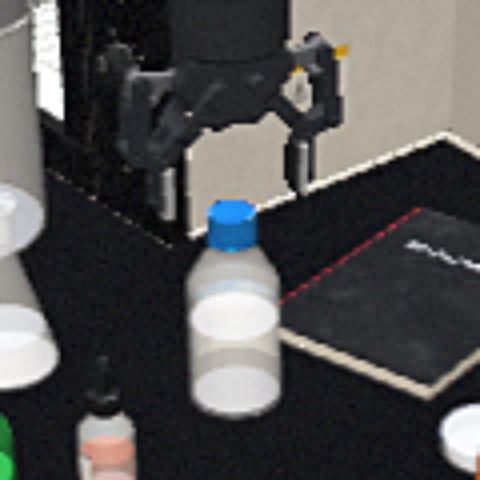

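```bash
python3 -m inch '[0,0,-1.5,0, 0,0,-1.2,0, 0,0,0,0, 0,0,0,0]' 100 25 && python3 -m inch '[0,0,0,0, 0,0,0,0, 0,0,0,0, 0,0,0,0, 0,0,0,0, 0,0,0,0]' 20 25
```

```text
t: 3.75
tcp_pos: [0.6191, 0.1046, 0.1282]
tool_rot: [0.779, 0.627, -0.0, -0.0]
force: [-0.2, -0.7, 0.5]
finger_gap: 1.0
t: 4.5
tcp_pos: [0.6194, 0.1047, 0.1287]
tool_rot: [0.779, 0.627, 0.0, 0.0]
force: [0.0, -0.4, 3.5]
finger_gap: 0.378
```

```bash
python3 -m inch '[0,0,2,0, 0,0,4,0, 0,0,4,0, 0,0,4,0, 0,0,2,0, -0.6,-1.7,0,0, -1.25,-3.4,0,0, -1.25,-3.4,0,0, -1.25,-3.4,0,0, -1.25,-3.4,0,0, -1.25,-3.4,0,0, -1.25,-3.4,0,0, -1.25,-3.4,0,0, -1.25,-3.4,0,0, -1.25,-3.4,0,0, -0.65,-1.7,0,0, 0,0,0,0]'
python3 - <<'E'
from h import *
print(manip.sense()['tcp_pos'],manip.sense()['force'])
for n,b in(('scene',(240,120,420,340)),('top',(270,140,430,260))):
    p,d=optics.snapshot(n);c=p[b[1]:b[3],b[0]:b[2],::-1];cv2.imwrite(f'pics/{n}3.png',cv2.resize(c,None,fx=2.7,fy=2.7))
E
```

```text
t: 6.62
tcp_pos: [0.4929, -0.2359, 0.2871]
tool_rot: [0.78, 0.626, -0.0, -0.001]
force: [0.4, 0.7, -1.6]
finger_gap: 0.384
[ 0.49290291 -0.2359159   0.28711232] [ 0.44565803  0.73441383 -1.57986719]
```

View pics/scene3.png

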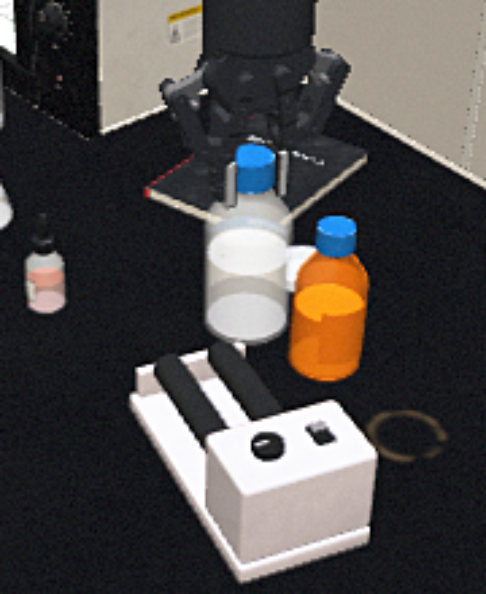

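View pics/top3.png

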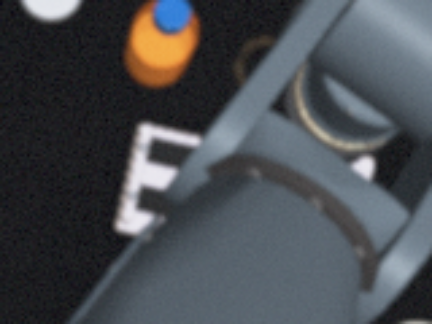

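```bash
python3 - <<'E'
import numpy as np
ph=np.linspace(0,np.pi/2,2001);y=32*np.sin(ph);r=32*np.cos(ph)
d=25-y;h=np.where(abs(d)<14,50+np.sqrt(np.maximum(0,196-d*d)),-99)
L=128.7;c=None;prev=None
for t in range(0,91,10):
    a=np.radians(t);k=np.argmax(h+r*np.sin(a)+1e-6*r);bz=(h+r*np.sin(a))[k]
    if c is None:c=45+r[k]
    bx=c-r[k]*np.cos(a);p=np.array([bx+L*np.sin(a),bz+L*np.cos(a)])
    dp=(p-prev)/10 if prev is not None else p*0
    print(t,'base',bx.round(1),bz.round(1),'tcp',p.round(1),'world delta cm',(dp[0]*np.array([.212,.977])).round(2),dp[1].round(2));prev=p
E
python3 -m inch '[0,0,-3,0, 0,0,-3.5,0, 0,0,-2,0, 0,0,-0.6,0, 0,0,0,0]'
```

```text
0 base 45.0 64.0 tcp [ 45.  192.7] world delta cm [0. 0.] 0.0
10 base 42.7 67.7 tcp [ 65.  194.5] world delta cm [0.42 1.96] 0.18
20 base 42.3 71.7 tcp [ 86.3 192.6] world delta cm [0.45 2.08] -0.19
30 base 43.2 75.6 tcp [107.6 187. ] world delta cm [0.45 2.08] -0.56
40 base 45.2 79.2 tcp [128.  177.8] world delta cm [0.43 1.99] -0.92
50 base 48.1 82.4 tcp [146.7 165.1] world delta cm [0.4  1.83] -1.27
60 base 51.7 85.0 tcp [163.2 149.4] world delta cm [0.35 1.61] -1.57
70 base 55.8 87.0 tcp [176.8 131. ] world delta cm [0.29 1.33] -1.84
80 base 60.3 88.2 tcp [187.1 110.6] world delta cm [0.22 1.  ] -2.05
90 base 65.0 88.6 tcp [193.7  88.6] world delta cm [0.14 0.65] -2.19
t: 7.35
tcp_pos: [0.4945, -0.2346, 0.1974]
tool_rot: [0.779, 0.627, 0.0, -0.0]
force: [-0.4, -0.2, -2.4]
finger_gap: 0.372
```

```bash
python3 -m inch '[0,0,-0.3,0, 0,0,0,0]' 20 20;  python3 -m inch '[0,0,-0.2,0, 0,0,0,0]';  python3 -m inch '[0,0,-0.2,0, 0,0,0,0]'
```

```text
t: 7.6
tcp_pos: [0.4944, -0.2354, 0.1949]
tool_rot: [0.779, 0.627, 0.0, 0.001]
force: [-0.4, -0.6, -1.8]
finger_gap: 0.378
t: 7.85
tcp_pos: [0.4943, -0.2356, 0.1927]
tool_rot: [0.779, 0.627, 0.0, 0.0]
force: [-0.0, 0.5, -0.1]
finger_gap: 0.378
t: 8.1
tcp_pos: [0.4947, -0.236, 0.1925]
tool_rot: [0.779, 0.627, 0.0, 0.001]
force: [-1.3, 1.0, 9.7]
finger_gap: 0.38
```

```bash
python3 -m inch '[0.21,0.98,0.05,0, 0.21,0.98,0.05,0, 0,0,0,0]'; python3 -m inch '[0.22,1.04,-0.1,0, 0.23,1.04,-0.1,0, 0,0,0,0]'
python3 - <<'E'
from h import *
for n,b in(('scene',(240,120,420,340)),):
    p,d=optics.snapshot(n);c=p[b[1]:b[3],b[0]:b[2],::-1];cv2.imwrite(f'pics/{n}4.png',cv2.resize(c,None,fx=2.7,fy=2.7))
E
```

```text
t: 8.48
tcp_pos: [0.4987, -0.2164, 0.1927]
tool_rot: [0.779, 0.627, -0.0, 0.002]
force: [-1.4, -1.6, 6.3]
finger_gap: 0.375
t: 8.85
tcp_pos: [0.5033, -0.1951, 0.1903]
tool_rot: [0.779, 0.627, 0.0, 0.001]
force: [-1.8, 0.3, 6.4]
finger_gap: 0.373
```

View pics/scene4.png

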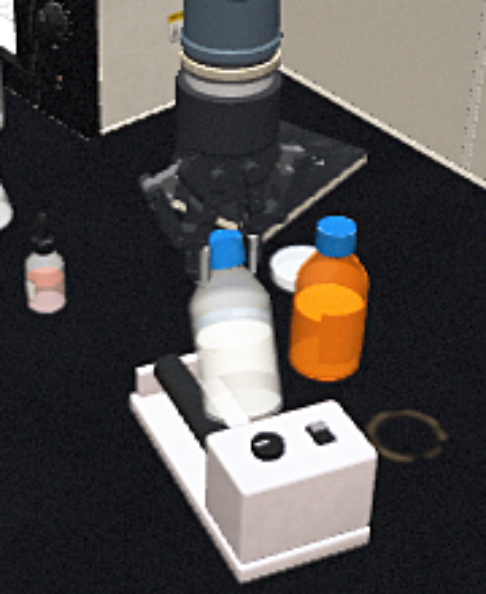

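The bottle now leans towards the open end, with its base still on the rollers at crop (240,400) and its cap at (227,248). The pivot works, so I'll continue along the arc.

```bash
python3 -m inch '[0.22,1.04,-0.25,0, 0.22,1.04,-0.3,0, 0.22,1,-0.43,0, 0.21,1,-0.48,0, 0,0,0,0]'; python3 -m inch '[0.2,0.92,-0.6,0, 0.2,0.92,-0.66,0, 0,0,0,0]'
python3 - <<'E'
from h import *
for n,b in(('scene',(240,120,420,340)),):
    p,d=optics.snapshot(n);c=p[b[1]:b[3],b[0]:b[2],::-1];cv2.imwrite(f'pics/{n}5.png',cv2.resize(c,None,fx=2.7,fy=2.7))
E
```

```text
t: 9.52
tcp_pos: [0.5124, -0.1537, 0.1751]
tool_rot: [0.779, 0.627, 0.001, 0.001]
force: [0.7, 2.5, 5.7]
finger_gap: 0.376
t: 9.9
tcp_pos: [0.5164, -0.1352, 0.1624]
tool_rot: [0.779, 0.627, 0.001, 0.0]
force: [1.9, 3.5, 4.9]
finger_gap: 0.377
```

View pics/scene5.png

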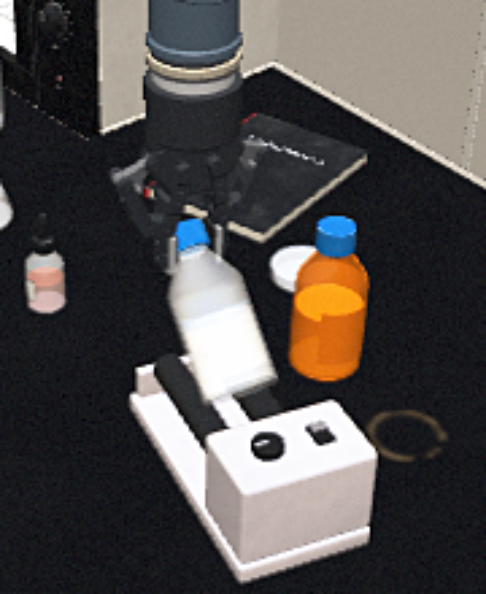

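```bash
python3 -m inch '[0.17,0.8,-0.78,0, 0.17,0.8,-0.8,0, 0.14,0.66,-0.92,0, 0.14,0.66,-0.92,0, 0,0,0,0]'; python3 -m inch '[0.1,0.5,-1.02,0, 0.1,0.5,-1.02,0, 0,0,0,0]'
python3 - <<'E'
from h import *
for n,b in(('scene',(240,120,420,340)),('top',(270,140,430,260))):
    p,d=optics.snapshot(n);c=p[b[1]:b[3],b[0]:b[2],::-1];cv2.imwrite(f'pics/{n}6.png',cv2.resize(c,None,fx=2.7,fy=2.7))
E
```

```text
t: 10.58
tcp_pos: [0.5217, -0.1063, 0.1269]
tool_rot: [0.779, 0.627, -0.0, -0.0]
force: [1.0, 1.7, 1.0]
finger_gap: 0.374
t: 10.95
tcp_pos: [0.5234, -0.0965, 0.1064]
tool_rot: [0.779, 0.627, -0.001, -0.0]
force: [1.0, -0.3, -0.2]
finger_gap: 0.379
```

View pics/scene6.png

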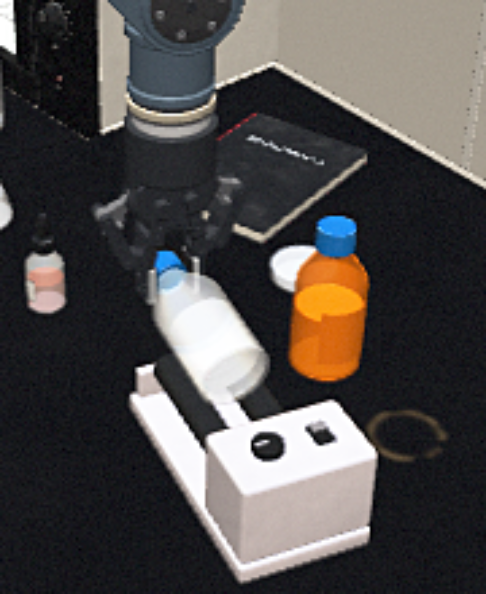

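View pics/top6.png

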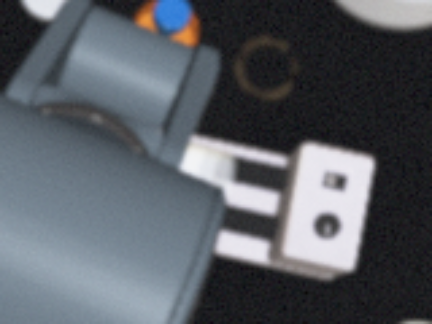

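The bottle lies about 8° short of flat. Its base is at scene crop (245,375), roughly 60 mm from the housing. I'll push it about 28 mm towards the housing along the rollers while lowering the cap end.

```bash
python3 -m inch '[-0.1,-0.46,-0.1,0, -0.1,-0.46,-0.2,0, -0.1,-0.46,-0.3,0, -0.1,-0.46,-0.3,0, -0.1,-0.45,-0.3,0, -0.1,-0.45,-0.3,0, 0,0,0,0]'; python3 -m inch '[0,0,-0.15,0, 0,0,-0.1,0, 0,0,0,0]'
python3 - <<'E'
from h import *
for n,b in(('scene',(240,120,420,340)),('top',(270,140,430,260))):
    p,d=optics.snapshot(n);c=p[b[1]:b[3],b[0]:b[2],::-1];cv2.imwrite(f'pics/{n}7.png',cv2.resize(c,None,fx=2.7,fy=2.7))
E
```

```text
t: 11.92
tcp_pos: [0.5176, -0.125, 0.0922]
tool_rot: [0.779, 0.627, -0.0, 0.0]
force: [1.2, -1.8, 0.8]
finger_gap: 0.378
t: 12.3
tcp_pos: [0.5178, -0.1243, 0.0901]
tool_rot: [0.779, 0.627, -0.0, 0.0]
force: [2.2, -2.9, 1.3]
finger_gap: 0.382
```

View pics/scene7.png

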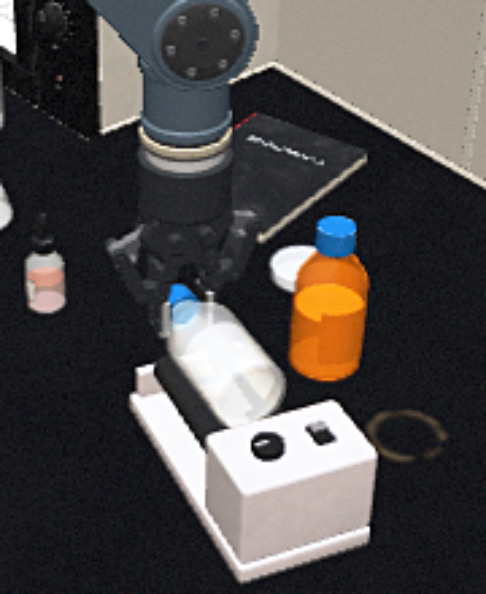

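View pics/top7.png

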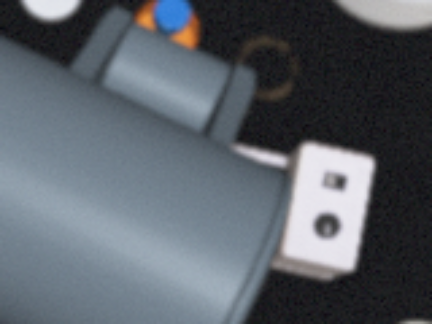

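```bash
python3 -m inch '[0,0,-0.15,0, 0,0,0,0]'; python3 -m inch '[0,0,-0.1,0, 0,0,0,0]'
```

```text
t: 12.65
tcp_pos: [0.518, -0.1238, 0.089]
tool_rot: [0.779, 0.627, 0.0, 0.0]
force: [1.7, -1.7, 4.5]
finger_gap: 0.377
t: 12.9
tcp_pos: [0.5181, -0.1235, 0.0883]
tool_rot: [0.779, 0.627, 0.001, 0.0]
force: [2.2, 0.8, 7.6]
finger_gap: 0.377
```

Lowering by 1 mm raises the force to 7.6 N, so the bottle is bedded on both rollers. Releasing, then backing straight up.

```bash
python3 -m inch '[0,0,0.05,0, 0,0,0,0, 0,0,0,0, 0,0,0,0, 0,0,0,0, 0,0,0,0]' 100 20; python3 -m inch '[0,0,1.5,0, 0,0,3,0, 0,0,4,0, 0,0,4,0, 0,0,4,0, 0.5,3,2,0, 0.5,4,1,0, 0.5,4,0,0, 0.5,4,0,0, 0.5,4,0,0, 0.5,4,0,0, 0,3,0,0, 0,0,0,0]' 100
python3 - <<'E'
from h import *
for n,b in(('scene',(240,120,420,340)),('top',(270,140,430,260))):
    p,d=optics.snapshot(n);np.save(n+'8.npy',d);cv2.imwrite(f'pics/{n}8.png',p[:,:,::-1]);c=p[b[1]:b[3],b[0]:b[2],::-1];cv2.imwrite(f'pics/{n}8c.png',cv2.resize(c,None,fx=2.7,fy=2.7))
E
```

```text
t: 13.65
tcp_pos: [0.5176, -0.1239, 0.088]
tool_rot: [0.779, 0.627, -0.0, -0.0]
force: [0.5, 0.8, 0.5]
finger_gap: 1.003
t: 15.28
tcp_pos: [0.5472, 0.1379, 0.2839]
tool_rot: [0.778, 0.628, 0.0, 0.0]
force: [0.0, -0.4, -0.4]
finger_gap: 0.999
```

View pics/scene8.png

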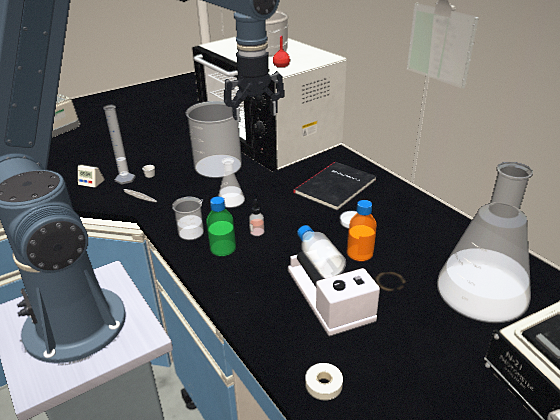

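View pics/top8c.png

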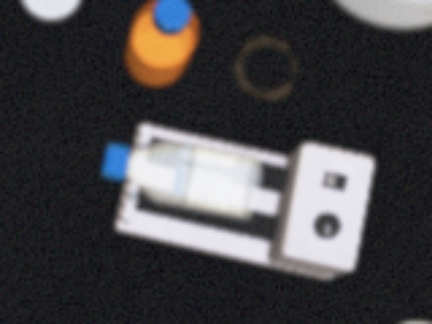

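```bash
python3 - <<'E'
from h import *
np.set_printoptions(precision=4,suppress=True)
ex=np.array([.212,.977]);ex/=np.linalg.norm(ex);ey=np.array([-ex[1],ex[0]]);M=np.array([.485,-.279])
for n,b in(('top',(300,170,385,245)),('scene',(285,215,360,290))):
    d=np.load(n+'8.npy');u,v=np.meshgrid(np.arange(b[0],b[2]),np.arange(b[1],b[3]));P=depthpt(n,np.c_[u.ravel(),v.ravel()],d)
    c=np.c_[(P[:,:2]-M)@ex,(P[:,:2]-M)@ey,P[:,2]]
    k=(c[:,2]>.08)&(c[:,2]<.13)&(c[:,0]>.003)&(c[:,0]<.19)&(abs(c[:,1])<.06)
    q=c[k];print(n,len(q),'min',q.min(0),'max',q.max(0))
    for lo in np.arange(.02,.18,.02):
        s=q[(q[:,0]>=lo)&(q[:,0]<lo+.02)]
        if len(s)>4:print(round(lo,2),len(s),'y',s[:,1].min(),s[:,1].max(),'top z',s[:,2].max(),'y at top',s[s[:,2]>s[:,2].max()-.004][:,1].mean())
p=cv2.imread('pics/top8.png')[:,:,::-1].copy();print([x for x in blobs(p,(100,150,90),(125,255,255)) if x[1][1]<300])
for n,b,f in(('top',(300,170,420,250),6),('scene',(285,215,385,335),5)):
    cv2.imwrite(f'pics/{n}9.png',cv2.resize(cv2.imread(f'pics/{n}8.png')[b[1]:b[3],b[0]:b[2]],None,fx=f,fy=f))
o=np.load('top0.npy');e=np.load('top8.npy')
for nm,c,r in(('flask',(180,205),24),('drop',(248,213),11),('beak',(208,265),19)):
  for d in(o,e):
    u,v=np.meshgrid(np.arange(c[0]-r,c[0]+r),np.arange(c[1]-r,c[1]+r));P=depthpt('top',np.c_[u.ravel(),v.ravel()],d);q=P[(P[:,2]>.01)&(P[:,2]<.16)];print(nm,cv2.minEnclosingCircle((q[:,:2]*1000).astype(np.float32)) if len(q) else None)
E
```

```text
top 1212 min [ 0.0334 -0.0333  0.0808] max [0.1792 0.032  0.1247]
0.02 59 y -0.03159367821828469 0.028475519752955886 top z 0.12396208137799412 y at top -0.002371101729034464
0.04 191 y -0.03329092735230476 0.029514089401590837 top z 0.12283986370878329 y at top -0.0014109435112042378
0.06 194 y -0.031055104369329033 0.03009221958105372 top z 0.12354507520146626 y at top -0.00039176600508181435
0.08 194 y -0.03133735976739993 0.031075343757329708 top z 0.124046915086854 y at top 4.1928567841735685e-05
0.1 192 y -0.03174080405334373 0.03145071063586817 top z 0.12469625512268467 y at top 0.00016620437696653948
0.12 179 y -0.027479872070454794 0.03198732147155106 top z 0.12302053806139973 y at top 0.00011752559455408939
0.14 105 y -0.018412541901110364 0.020969041936722384 top z 0.11201590500559841 y at top 0.0033715333455653852
0.16 98 y -0.015451159060017622 0.01870264389902496 top z 0.10714955462585726 y at top 0.0022880885650215788
scene 1304 min [ 0.0313 -0.0329  0.0802] max [0.1815 0.0318 0.1248]
0.02 341 y -0.03294194488932048 0.02833272225369587 top z 0.1230567890478528 y at top
[... 558 characters left out ...]
227786608118
0.14 51 y -0.009951264523508507 0.01979044750542555 top z 0.11158430036367552 y at top 0.005512660768160857
0.16 79 y -0.014404581515561676 0.01915670957427192 top z 0.10767128701218288 y at top 0.001483981203276842
[([328, 137, 13, 14, 137], [333.5, 143.5]), ([307, 193, 11, 14, 111], [312.0, 199.3]), ([241, 245, 13, 12, 131], [246.9, 250.5])]
flask ((507.2980651855469, 233.27996826171875), 37.867820739746094)
flask None
drop ((488.4871520996094, 58.9505500793457), 18.724218368530273)
drop ((488.4278259277344, 59.027462005615234), 18.680570602416992)
beak ((347.1968688964844, 157.4068603515625), 39.13218307495117)
beak ((347.2029724121094, 157.52902221679688), 39.15815353393555)
```

View pics/scene9.png

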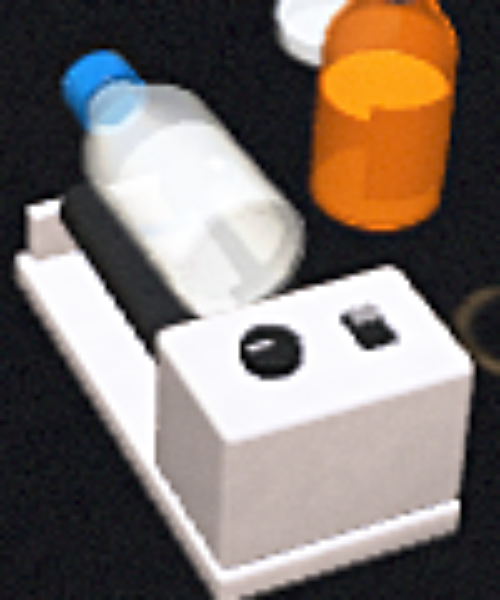

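View pics/top9.png

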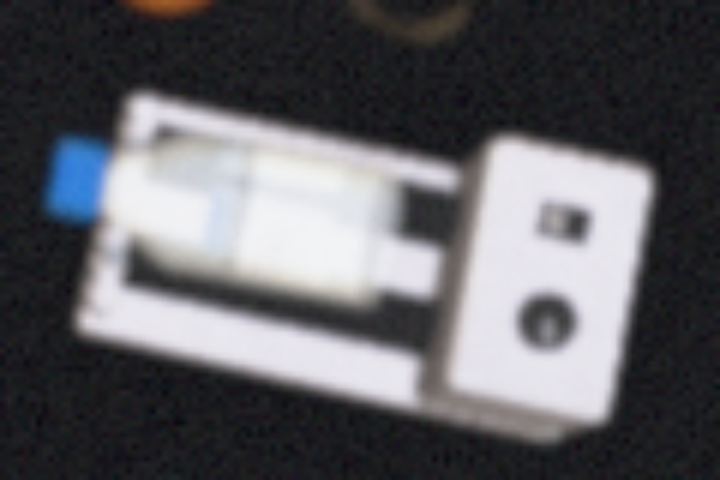

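```bash
python3 - <<'E'
from h import *
a=cv2.imread('pics/scene0.png');p,_=optics.snapshot('scene');b=p[:,:,::-1]
r=(slice(150,212),slice(216,246));print('flask crop diff',np.abs(a[r].astype(int)-b[r]).mean())
c=cv2.imread('pics/scene8.png');r=(slice(215,300),slice(285,360));print('bottle still diff',np.abs(c[r].astype(int)-b[r]).mean())
print(manip.sense()['t'],job.sign_off())
E
```

```text
flask crop diff 2.5903225806451613
bottle still diff 2.61281045751634
the job is handed in; nothing more can be done
15.425 None
```

The bottle is lying on its side between the rollers, base towards the housing and cap past the open end. I've handed the job in at 15.4 s; the hand-in gives no verdict.

**What I did:** I gripped the clear, blue-capped bottle by the cap at 20–25 N and carried it upright over the mixer. The moves can't tilt the hand, so I set the base on the rollers and swung the cap in an arc, letting the bottle pivot in the fingers until it lay down. Still holding it, I pushed it about 28 mm towards the housing. It pressed on the rollers with 4.5–7.6 N before I let go and backed away.

**Last checks:**
- **Position:** depth from both cameras puts the base 31–33 mm from the housing face. The body ends about 133 mm along the 140 mm rollers.
- **Alignment:** the axis is within about 4 mm of the middle between the rollers, roughly 91 mm above the worktop. It is parallel to the rollers within about 3°.
- **At rest:** two pictures taken in a row show the bottle in the same place, and the gripper is well clear of everything.
- **Bystanders:** the dropper and beaker have moved less than 0.2 mm. The arm hid the flask from the top camera, so I checked it only in the scene picture, where it looks unchanged.

**Disagreement:** at the start, the bottle's position from colour and from depth differed by about 5 mm. I used the midpoint for the grasp.

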